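# Erect the folding kit box and lay in the bolt

## Robot

A 6-joint arm with a two-finger parallel gripper is mounted at the origin on a cart in front of the work surface, level with it; the furniture and walls round the work are solid. World frame = base frame: x ahead of the robot, y to its left, z up, the work surface at z = 0. Lengths are in m, angles in degrees, forces in N, time in s.
With the tool pointing down it reaches from about 0.35 to 0.875 m from the base axis. Payload 4.2 kg.
Tool frame: the origin (TCP) lies midway between the tips of the shut fingers; the grasp point (between the pads) lies 19 mm behind it; z points along the fingers, y is the line along which they close (so a half turn about z gives the same grasp; the last joint's range is limited). The gripper opens to 87 mm and grips with 3 to 60 N. Pads are 19 mm wide; open, the fingers measure 117 mm over their backs; the gripper's body (75 mm by 190 mm) begins 51 mm behind the grasp point.
Start: joints at [78.931, 22.042, 0.453, 0, -68.411, -14.817], TCP at [0.273, 0.562, 0.223] pointing down, gripper open.
Joint ranges: [-179.83, 179.83], [-69.29, 118.12], [-61.27, 80.66], [-181.25, 117.63], [-171.15, -9.14], [-177.46, 177.46]. Speed limits (degrees/s): [159.86, 159.86, 180, 180, 180, 180].

## Interface

Orientations are given as [roll, pitch, yaw] about the fixed x, y, z axes, in that order (R = Rz(yaw) Ry(pitch) Rx(roll)).
In Python, from workcell import env gives the robot as it stands. The module is installed in compiled form; this text tells all that it offers. Calls block until the motion is done:
- env.goto(position, orientation): joint-space move of the TCP to a pose.
- env.move_straight(position, rotation=None, rate=0.15, force_limit=None): straight line of the TCP; rotation=None keeps the orientation; rate is the mean speed in m/s. With force_limit (N) it stops when the force on the tool has changed by that much, and returns True; else False.
- env.set_joints(angles): joint-space move.
- env.gripper_to(opening, grasp_force=None): opening from 0.0 (shut) to 1.0 (fully open); grasp_force is the grip in N (None keeps the last); returns when the fingers have stopped.
- env.dwell(seconds).
- env.inverse_kinematics(position, orientation): joint angles nearest the present ones, or None.
- env.read_state(): the state.
- env.grab_frame(name): name is "side" or "top" or "wrist"; returns a dict with "image" (480x640x3 uint8, blue, green, red), "fx", "fy", "cx", "cy" (pixels), "D" ([k1, k2, p1, p2, k3] as OpenCV has them; the pictures are not rectified), "position" and "orientation" of the camera in the world. Camera axes: x right, y up, looking along -z (the intrinsics and any distortion apply to the point x, -y, -z); pixel columns grow to the right and rows downward; lengths in m; the calibration is good to about 2 mm. A picture is of the moment at which its call begins. There is no depth.
A pose or a line that the arm cannot do raises env.Unreachable and nothing moves.
- env.close_job(): hands the job in; it is judged then, once.
Trained networks look in a picture, given as the dict that the camera call returned (one of the last four; its "shot" number tells which), for a name from the list of things; names that differ only in an ending like _2 or _b are one class to them, and where a whole thing is asked for, a point or a joint stands for the part that bears it (a point fixed in the world has none). Each returns a list of dicts, best first, with "score" (0 to 1); they miss things now and then, are a little off and sometimes report something else, mostly with a low value. They report only what shows in the picture. A call takes as long as a camera call. They do not tell look-alikes from the thing itself.
- env.search_frame(picture, thing): "xyz" ([x, y, z] in m, in world coordinates, good to about 4 mm: the middle of the surface that is visible of it).
- env.trace(picture, thing): "mask" (480x640 bool, what is visible of it).
The state is a dict: "clock": time; "joint_positions": joint angles; "qvel": joint speeds; "joint_torque": joint torques, N m; "position": TCP position; "tool_rot": TCP orientation; "force": force on the tool from outside, world axes, zero at the start; "wrist_torque": the same for the moment, N m; "opening": opening from 0.0 (shut) to 1.0 (fully open); "finger_force": force on a finger pad.
Only numpy, scipy, OpenCV 4.12 (cv2) and the standard library are available. Lean on these libraries where they do the work, as an engineer would, in place of code of your own. Each camera call takes 0.05 s, during which the arm holds its last target. There are 200 camera calls.

## Task

Put up the folding blue kit box: raise its left and right walls fully upright first, then its front wall. Then set the hexagon bolt down flat in the middle compartment of the box with its head towards the fixed back wall, lowering it in rather than dropping it; leave the other things where they are and all three walls standing.

Things in the scene. Friction and masses are not known exactly. Their poses are not given: they have to be found in the camera images.
- kit_box: Folding kit box, fixed to the surface. Grey base 140 (x) x 150 (y) x 6 mm, origin at the centre of its underside. A fixed blue back wall (4 mm thick, top at 49 mm) stands on its +x edge, away from the robot. Three blue walls, 4 mm thick, start leaning outward on stiff hinges 4 mm above the surface at y = +75 mm (left), y = -75 mm (right) and x = -70 mm (front).
- left_wall (a joint): Hinge of the left wall (130 mm long along box x, 45 mm from hinge to free edge): 0 = lying flat outward, 1.571 = upright, at a stop. It stays where it is put; moving it takes about 1.5 N at the free edge.
- right_wall (a joint): Hinge of the right wall, size and values as the left.
- front_wall (a joint): Hinge of the front wall (146 mm long along box y, 45 mm high), values as the left.
- left_wall_edge (a point): Middle of the free edge of the left wall, half way through its thickness. Site x points from the free edge to the hinge, y along the hinge, z out of the wall's inner face.
- right_wall_edge (a point): The same for the right wall.
- front_wall_edge (a point): The same for the front wall.
- bolt_bed (a point): Middle of the bolt compartment, on the base's upper face (6 mm above the surface), axes as the box. Black ribs, 10 mm high and 24 mm apart, flank the shank at x = -40 to -26 and 13 to 27 mm; between them is room for fingers. The head's pocket, 44 mm wide, is at x = 30 to 60 mm. The bolt's origin belongs here, its y along the box's x.
- bolt: Grey hexagon bolt on its side, 90 mm long, 0.16 kg, near left or near right. Origin at mid-length on its underside; y along the bolt towards the head; shank 16 mm wide, top 22 mm above the underside, y = -46 to 33 mm; head 32 mm wide, 28 mm high, y = 33 to 45 mm.
- bolt_head (a point): Middle of the bolt's head, 39 mm from its origin along y.
- tape_roll: Bystander: dark roll of tape, 53 mm wide, 19 mm high, origin at the centre of its underside; it lies in the other near corner.
- nut_left: Bystander: hexagon nut 34 mm wide, 16 mm high, already in the far left pocket of the box.
- nut_right: Bystander: the same kind of nut in the far right pocket.
- screwdriver: Bystander: screwdriver with a red handle, 194 mm long, 29 mm thick, lying at the far right of the work surface, origin at mid-length on its underside, y along it.
Mind the look-alikes: they are no part of the job. There is more than one size of the bolt; the one meant has the size given above.

How it is judged:
By the outcome, as a careful person would: the job done as asked, in the order asked, and still so for the second after the job is handed in, with the robot touching nothing.
It also fails if it takes over 69 s, if anything falls off the work surface, if the arm or the gripper's body presses on something with over 40 N, if the wrist force passes 120 N, or if a joint passes its speed limit or range.

## Working session

There is one attempt and no reset: what is moved stays moved. The work goes in short steps, each a Python script; the robot and the scene stay as the last script left them, time stands still between calls to the robot, and variables do not carry over. Pictures are saved under pics/ and viewed, at most 10 in all, crops included, and the job is handed in when it is done.

```bash
mkdir -p pics; python3 - <<'E'
from workcell import env
import cv2,numpy as np
for n in ("top","side"):
    f=env.grab_frame(n); cv2.imwrite(f"pics/{n}0.png",f["image"])
    print(n,f["position"],f["orientation"],f["fx"],f["fy"],f["cx"],f["cy"],f["D"])
    for t in ["kit_box","left_wall_edge","right_wall_edge","front_wall_edge","bolt","bolt_head","bolt_bed","tape_roll","nut_left","screwdriver"]:
        print(t,[(np.round(d["xyz"],4).tolist(),round(d["score"],2)) for d in env.search_frame(f,t)[:4]])
s=env.read_state();print(s["clock"],s["tool_rot"],s["position"])
E
```

```text
top [ 0.33689735 -0.12543151  1.08244012] [ 10.82291954  -0.1788772  -89.60126972] 587.1409271174853 587.1409271174853 317.89393168106176 228.287259567793 [-0.19551927  0.          0.          0.          0.        ]
kit_box [([0.5522, -0.07, 0.0038], 0.79)]
left_wall_edge [([0.5547, 0.0223, 0.017], 0.82)]
right_wall_edge [([0.5692, -0.1661, 0.023], 0.85), ([0.5847, -0.2995, 0.0266], 0.54)]
front_wall_edge [([0.479, -0.0731, 0.0187], 0.72)]
bolt [([0.3705, -0.1685, 0.0178], 0.84), ([0.4215, -0.2575, 0.0146], 0.74), ([0.5627, 0.0239, 0.0114], 0.49)]
bolt_head [([0.4201, -0.2596, 0.018], 0.8), ([0.3721, -0.1663, 0.0172], 0.8)]
bolt_bed [([0.5533, -0.0681, 0.0077], 0.59)]
tape_roll [([0.4356, 0.0578, 0.0184], 0.58)]
nut_left [([0.6063, -0.0162, 0.017], 0.51)]
screwdriver [([0.5848, -0.3016, 0.0248], 0.9)]
side [0.34390479 0.59049484 0.59151156] [  54.14011593    0.64529079 -166.69135858] 549.2121947284136 549.2121947284136 324.4185260294167 235.48521208008927 [-0.01824371  0.          0.          0.          0.        ]
kit_box [([0.5508, -0.0712, 0.0095], 0.82), ([0.6109, -0.0091, 0.0196], 0.43)]
left_wall_edge [([0.5562, 0.0287, 0.0175], 0.64)]
right_wall_edge [([0.5684, -0.1634, 0.0204], 0.61)]
front_wall_edge [([0.4726, -0.0682, 0.0107], 0.82)]
bolt [([0.3758, -0.1684, 0.0084], 0.9), ([0.6094, -0.0089, 0.0165], 0.61), ([0.4194, -0.2551, 0.0113], 0.59)]
bolt_head [([0.4275, -0.2586, 0.0129], 0.79), ([0.6102, -0.1109, 0.0169], 0.62), ([0.3764, -0.1581, 0.0112], 0.56)]
bolt_bed [([0.4347, 0.0637, 0.016], 0.61), ([0.5526, -0.0685, 0.0131], 0.58)]
tape_roll [([0.4342, 0.0625, 0.0161], 0.62), ([0.5596, 0.0272, 0.0199], 0.25)]
nut_left [([0.607, -0.0066, 0.0189], 0.65)]
screwdriver [([0.5858, -0.3006, 0.018], 0.64)]
1.1 [-1.79999607e+02  1.32705412e-03 -2.58844410e+01] [0.27281915 0.56227495 0.22256208]
```

View pics/top0.png

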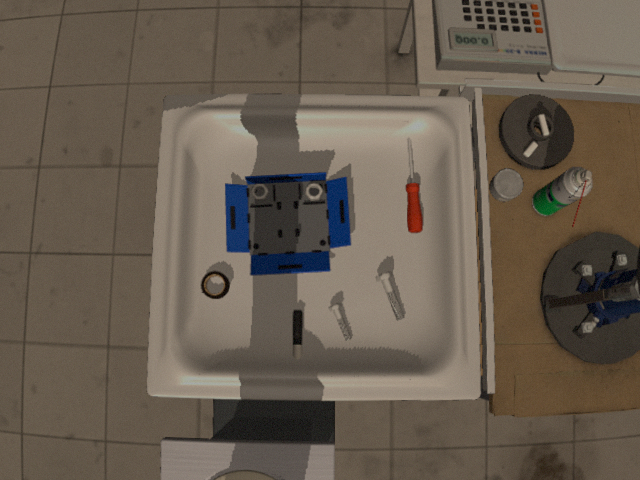

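View pics/side0.png

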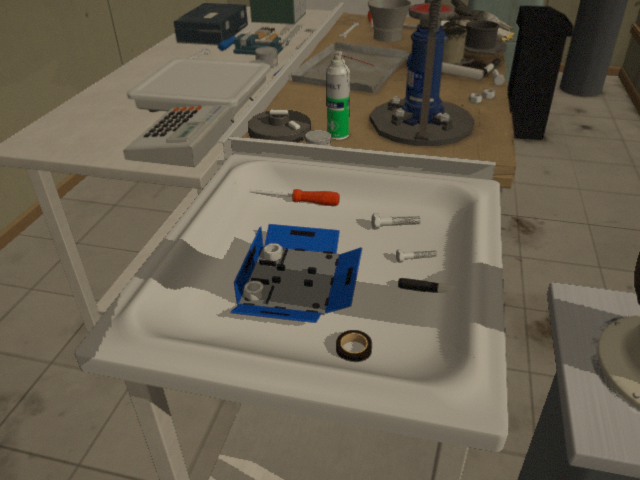

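```bash
cat > h.py <<'E'
from workcell import env
import cv2,numpy as np
from scipy.spatial.transform import Rotation as R
def K(f): return np.array([[f["fx"],0,f["cx"]],[0,f["fy"],f["cy"]],[0,0,1.]])
def proj(f,P):
    C=R.from_euler("xyz",f["orientation"],degrees=True).as_matrix()
    p=(np.atleast_2d(P)-f["position"])@C; p=p*[1,-1,-1]
    return cv2.projectPoints(p.reshape(-1,1,3),np.zeros(3),np.zeros(3),K(f),np.array(f["D"],float))[0].reshape(-1,2)
def back(f,uv,z):
    n=cv2.undistortPoints(np.array(uv,float).reshape(-1,1,2),K(f),np.array(f["D"],float)).reshape(-1,2)
    d=np.c_[n[:,0],-n[:,1],-np.ones(len(n))]@R.from_euler("xyz",f["orientation"],degrees=True).as_matrix().T
    c=np.array(f["position"]); return c+d*((z-c[2])/d[:,2])[:,None]
def warp(f,x0,x1,y0,y1,z,s):  # s px per mm; up=+x, left=+y ; grid each 20mm
    h,w=int((x1-x0)*1000*s),int((y1-y0)*1000*s)
    r,c=np.mgrid[0:h,0:w]
    P=np.stack([x1-r/s/1000,y1-c/s/1000,np.full(r.shape,z)],-1).reshape(-1,3)
    m=proj(f,P).astype(np.float32).reshape(h,w,2)
    return cv2.remap(f["image"],m,None,cv2.INTER_CUBIC)
E
python3 - <<'E'
from h import *
env.goto([0.45,-0.11,0.38],[180,0,0])
f=env.grab_frame("wrist"); cv2.imwrite("pics/w1.png",f["image"]); np.save("w1.npy",f,allow_pickle=True)
t=env.grab_frame("top"); np.save("t1.npy",t,allow_pickle=True)
print(f["position"],f["orientation"],env.read_state()["clock"],env.read_state()["joint_positions"])
print(back(f,[[0,0],[639,0],[0,479],[639,479]],0))
for n in ["bolt","bolt_head","right_wall_edge","left_wall_edge","front_wall_edge","kit_box"]:
    print(n,[(np.round(d["xyz"],4).tolist(),round(d["score"],2)) for d in env.search_frame(f,n)[:4]])
E
```

```text
[ 0.52557062 -0.10965852  0.54107726] [-1.58186254e+01  6.38448455e-02 -8.99387401e+01] 3.725 [ 6.50036769e+00  1.53442986e+00 -3.78411822e+00 -4.89630435e-03
 -8.47125638e+01  8.35534471e+01]
[[ 0.74819595  0.378456    0.        ]
 [ 0.74749398 -0.58445173  0.        ]
 [-0.21972272  0.65672055  0.        ]
 [-0.21262384 -0.85580103  0.        ]]
bolt [([0.3804, -0.1702, 0.0174], 0.82), ([0.4286, -0.2622, 0.0231], 0.69)]
bolt_head [([0.4258, -0.2579, 0.018], 0.89), ([0.3785, -0.1649, 0.0158], 0.58)]
right_wall_edge [([0.5754, -0.1666, 0.0172], 0.87)]
left_wall_edge [([0.5615, 0.0258, 0.0128], 0.55), ([0.47, -0.0733, 0.0183], 0.27)]
front_wall_edge [([0.4801, -0.0726, 0.0137], 0.97)]
kit_box [([0.5617, -0.067, 0.0081], 0.62)]
```

View pics/w1.png

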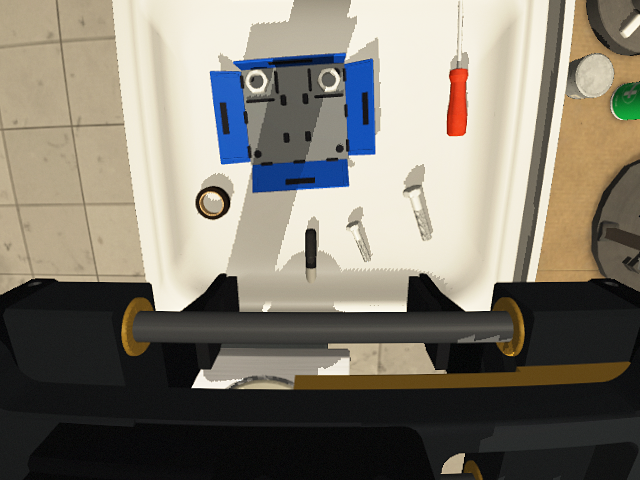

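```bash
python3 - <<'E'
from h import *
f=np.load("w1.npy",allow_pickle=True).item(); t=np.load("t1.npy",allow_pickle=True).item()
print(f["fx"])
def grid(im,x1,y1,s):
    for i in range(0,im.shape[0],int(20*s)): cv2.line(im,(0,i),(5,i),(0,0,255),1); cv2.putText(im,str(round(x1*1000-i/s)),(7,i+4),0,.33,(0,0,255),1)
    for j in range(0,im.shape[1],int(20*s)): cv2.line(im,(j,0),(j,5),(0,0,255),1); cv2.putText(im,str(round(y1*1000-j/s)),(j-8,16),0,.33,(0,0,255),1)
a=warp(f,.44,.66,-.2,.06,.006,3); cv2.imwrite("pics/wb.png",grid(a,.66,.06,3) or a)
a=[warp(c,.32,.46,-.30,-.10,.022,4) for c in (f,)][0]; grid(a,.46,-.10,4); cv2.imwrite("pics/wbolt.png",a)
E
```

```text
345.00063227012413
```

View pics/wb.png

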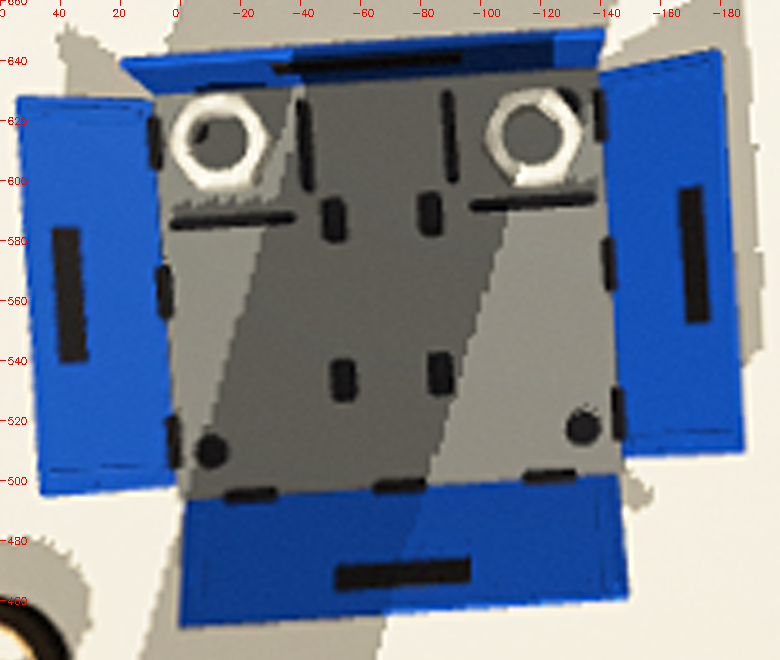

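View pics/wbolt.png

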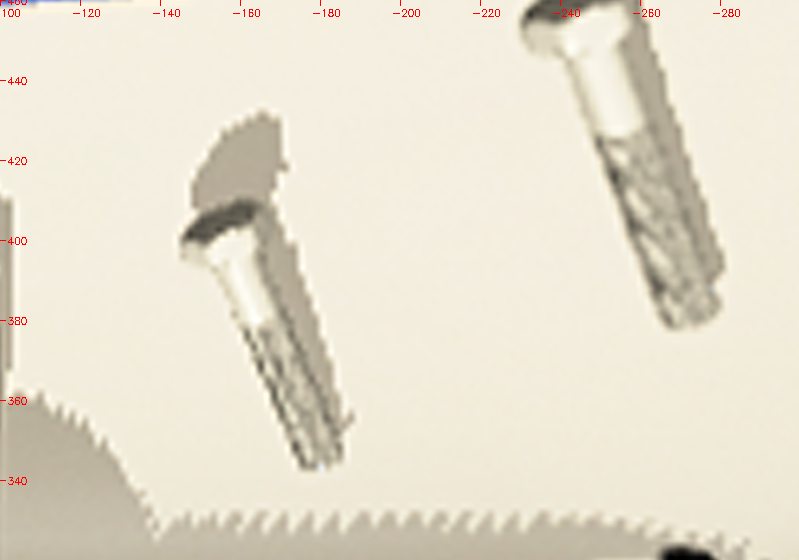

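```bash
cat >> h.py <<'E'
from scipy.optimize import minimize
def boxpts(x0,x1,y0,y1,z0,z1): return np.array([[x,y,z] for x in(x0,x1) for y in(y0,y1) for z in(z0,z1)])
a=np.linspace(0,2*np.pi,24,endpoint=False)
SH=np.array([[8*np.cos(t),y,14+8*np.sin(t)] for t in a for y in(-46,33)])/1000
h=np.radians(np.arange(6)*60)
HD=np.array([[16.*np.cos(t),y,14+16*np.sin(t)] for t in h for y in(33,45)])/1000
def fitbolt(views,p0):
    def sil(f,p):
        c,s=np.cos(p[2]),np.sin(p[2]); m=np.zeros((1920,2560),np.uint8)
        for M in (SH,HD):
            W=M@np.array([[s,-c,0],[c,s,0],[0,0,1]]).T  # rows: world
            W=np.c_[ M[:,1]*c+M[:,0]*s+p[0], M[:,1]*s-M[:,0]*c+p[1], M[:,2]]
            cv2.fillConvexPoly(m,cv2.convexHull((proj(f,W)*4).astype(np.int32)),1)
        return m
    B=[(f,cv2.resize(k.astype(np.uint8),(2560,1920),interpolation=cv2.INTER_NEAREST)) for f,k in views]
    def cost(q):
        p=[q[0]/1000,q[1]/1000,q[2]/50]; r=0
        for f,k in B: m=sil(f,p); r-= (m&k).sum()/(m|k).sum()
        return r
    q0=np.array([p0[0]*1000,p0[1]*1000,p0[2]*50])
    r=minimize(cost,q0,method="Nelder-Mead",options=dict(initial_simplex=q0+np.array([[0,0,0],[5,0,0],[0,5,0],[0,0,5]]),xatol=.1,fatol=1e-4))
    return r.x[0]/1000,r.x[1]/1000,r.x[2]/50*180/np.pi,-r.fun/len(B)
E
python3 - <<'E'
from h import *
import os
f=env.grab_frame("wrist"); t=env.grab_frame("top")
V=[]
for c,n in((f,"w"),(t,"t")):
    ms=env.trace(c,"bolt")
    for m in ms[:3]:
        v,u=np.nonzero(m["mask"]); P=back(c,[[u.mean(),v.mean()]],.012)[0]
        print(n,round(m["score"],2),P,m["mask"].sum())
        if np.hypot(P[0]-.42,P[1]+.26)<.025 and len([x for x in V if x[0] is c])==0: V.append((c,m["mask"]))
for v in ([V[0]],[V[-1]],V): print(fitbolt(v,(.418,-.258,np.radians(18))))
C=np.array([.567,-.0695]); y=np.radians(2.9); Rm=np.array([[np.cos(y),-np.sin(y)],[np.sin(y),np.cos(y)]])
ims=[]
for c in (f,t):
    s=2.4; im=warp(c,.44,.66,-.2,.06,.006,s)
    im=warp(c,.46,.65,-.16,.02,.006,2.2) if 0 else im
    cs=[]
    for p in [(-70,-75,6),(-70,75,6),(66,75,6),(66,-75,6),(-40,-12,16),(-26,-12,16),(-40,12,16),(-26,12,16),(13,-12,16),(27,-12,16),(13,12,16),(27,12,16)]:
        w=np.r_[C+Rm@np.array(p[:2])/1000,p[2]/1000]
        uv=proj(c,w); q=back(c,uv,.006)[0]
        cv2.circle(im,(int((.06-q[1])*1000*s),int((.66-q[0])*1000*s)),2,(0,255,0),-1)
    ims.append(im[:,60:-150] if 0 else im)
o=np.vstack(ims); o=np.hstack(ims); o=cv2.resize(o,(800,int(o.shape[0]*800/o.shape[1]))) if 0 else o
cv2.imwrite("pics/ovl.png",o[:, :]); print(o.shape)
E
```

```text
w 0.95 [ 0.4236846  -0.25888471  0.012     ] 687
w 0.56 [ 0.37656311 -0.16689179  0.012     ] 421
t 0.85 [ 0.37412663 -0.16876006  0.012     ] 236
t 0.59 [ 0.42013334 -0.2619919   0.012     ] 479
(np.float64(0.4167576638914326), np.float64(-0.26165162086863347), np.float64(20.894774298793784), np.float64(0.8800561333993726))
(np.float64(0.4152659042274309), np.float64(-0.26402245774354594), np.float64(21.911671209767448), np.float64(0.8527706932529562))
(np.float64(0.41631104355519005), np.float64(-0.2626555186381657), np.float64(21.524940438725118), np.float64(0.8436070758787805))
(528, 1248, 3)
```

```bash
python3 -c "
import cv2,numpy as np
o=cv2.imread('pics/ovl.png'); a=o[40:460,100:500]; b=o[40:460,724:1124]; cv2.imwrite('pics/ovl2.png',np.hstack([a,b]))"
```

```text
(no output)
```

View pics/ovl2.png

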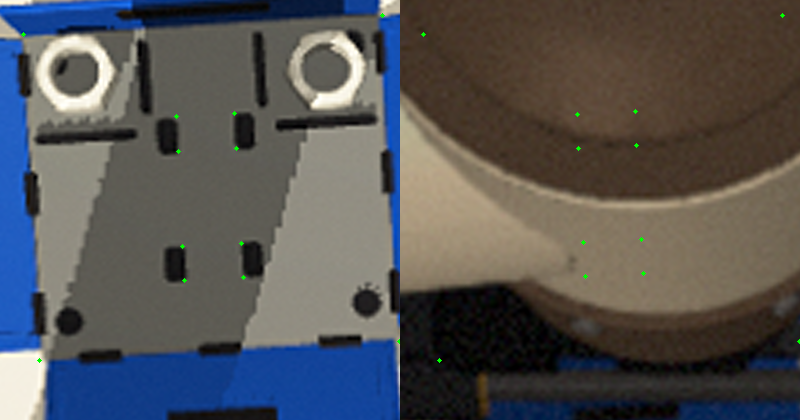

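```bash
cat >> h.py <<'E'
C=np.array([.5665,-.0697]); YAW=2.9
def W(bx,by,z): # box mm -> world
    y=np.radians(YAW); return [C[0]+(bx*np.cos(y)-by*np.sin(y))/1000, C[1]+(bx*np.sin(y)+by*np.cos(y))/1000, z/1000]
def raise_wall(n,hinge,yaw,th0=18):
    P=lambda d,z:W(*(n*d),z); n=np.array(n,float)
    d=lambda th,m:hinge+45*np.cos(np.radians(th))+9.5+m
    env.goto(P(d(0,10),90),[180,0,yaw])
    env.move_straight(P(d(0,10),6),rate=.12)
    env.move_straight(P(d(th0,4),6),rate=.1)
    for th,m in((35,3),(50,3),(65,3),(80,3)):
        z=6+45*(np.sin(np.radians(th))-np.sin(np.radians(th0)))
        hit=env.move_straight(P(d(th,m),z),rate=.07,force_limit=30)
        s=env.read_state(); print(th,hit,np.round(s["force"],1))
        if hit: return False
    hit=env.move_straight(P(hinge-6,z),rate=.04,force_limit=10)
    s=env.read_state(); q=(np.array(s["position"][:2])-C)*1000; print("final",hit,np.round(s["force"],1),"d",(q@np.array(W(*n,0))[:2]-q@C)*1000,s["clock"])
    p=np.array(s["position"]); nn=(np.array(P(1,0))-P(0,0))*1000
    env.move_straight(list(p+nn*.025),rate=.1); env.move_straight(list(p+nn*.025+[0,0,.06]),rate=.2)
    return True
E
python3 - <<'E'
from h import *
for y in (92.9,-87.1):
    print(y,env.inverse_kinematics(W(0,140,90),[180,0,y]),env.inverse_kinematics(W(0,-140,90),[180,0,y]))
env.gripper_to(0.0)
print(raise_wall((0,1),75,-87.1))
c=env.grab_frame("wrist"); cv2.imwrite("pics/w2.png",c["image"])
E
```

```text
92.9 [ 23.60995627  23.65210877 -18.22848299   0.         -48.11940824
 159.29004373] [  -4.89623567   27.54339419  -11.38067999    0.          -51.07592582
 -172.20376433]
-87.1 [ 23.60995627  23.65210877 -18.22848299   0.         -48.11940824
 -20.70995627] [ -4.89623567  27.54339419 -11.38067999   0.         -51.07592582
   7.79623567]
35 False [ 0.3 -0.2 -1.4]
50 False [0.5 0.1 0.4]
65 False [0.7 0.1 0.2]
80 False [-0.2  1.  -0.6]
final True [-1.2  4.2  2.4] d 88.30724953716107 10.1167
True
```

View pics/w2.png

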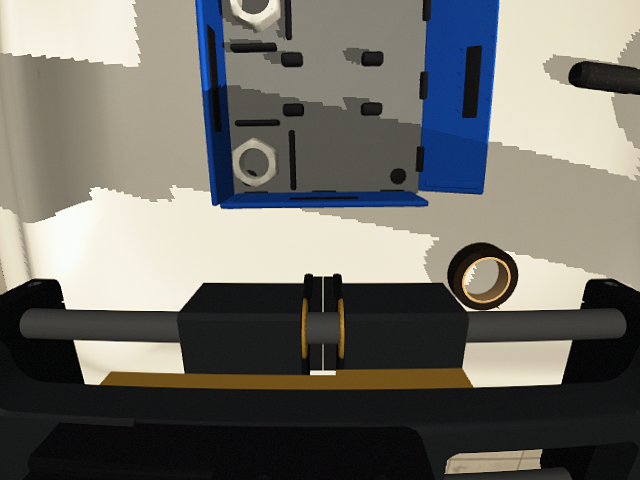

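```bash
python3 - <<'E'
from h import *
if raise_wall((0,-1),75,-87.1) : print(raise_wall((-1,0),70,2.9))
env.gripper_to(0.5)
c=env.grab_frame("wrist"); cv2.imwrite("pics/w3.png",c["image"])
s=env.grab_frame("side"); cv2.imwrite("pics/s3.png",s["image"][180:380,180:440])
for n in ["left_wall_edge","right_wall_edge","front_wall_edge"]:
  for v in (c,s): print(n,[(np.round(d["xyz"],4).tolist(),round(d["score"],2)) for d in env.search_frame(v,n)[:2]])
a=cv2.resize(s["image"][190:350,210:400],(760,640))[:600]; b=c["image"]
cv2.imwrite("pics/c3.png",np.hstack([cv2.resize(b[0:300,:],(400,188)),cv2.resize(a,(400,188))]) if 0 else cv2.resize(a,(0,0),fx=1,fy=.93))
E
```

```text
35 False [-1.  -0.3 -0.1]
50 False [ 0.3 -0.5  1.2]
65 False [ 0.1 -1.4  1.1]
80 False [ 0.3 -0.9  0.2]
final True [ 1.  -3.8  1.3] d 87.72424518586064 14.7917
35 False [-1.1 -0.6  1.1]
50 False [-4.8  0.3  3.3]
65 False [-1.3 -0.2  0.9]
80 False [ 0.2 -1.2  0.1]
final True [ 0.1  0.3 -0.1] d 83.25633085004824 19.65
True
left_wall_edge [([0.5584, 0.0043, 0.0384], 0.7), ([0.565, -0.1458, 0.0307], 0.47)]
left_wall_edge [([0.56, 0.0059, 0.0255], 0.9), ([0.5694, -0.142, 0.0324], 0.5)]
right_wall_edge [([0.5658, -0.1463, 0.0295], 0.64)]
right_wall_edge [([0.572, -0.1419, 0.0319], 0.87)]
front_wall_edge [([0.5006, -0.0704, 0.0446], 0.74)]
front_wall_edge [([0.4924, -0.0618, 0.0324], 0.91)]
```

View pics/c3.png

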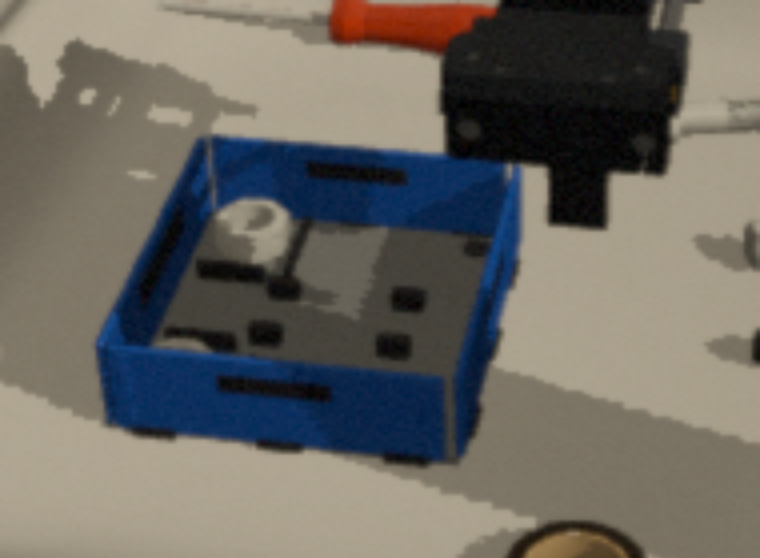

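```bash
python3 - <<'E'
from h import *
env.goto([.365,-.275,.15],[180,0,21])
c=env.grab_frame("wrist")
best=None
for m in env.trace(c,"bolt")[:3]:
    v,u=np.nonzero(m["mask"]); P=back(c,[[u.mean(),v.mean()]],.012)[0]; print(m["score"],P,m["mask"].sum(),v.max())
    if np.hypot(P[0]-.42,P[1]+.26)<.03 and best is None: best=m["mask"]
p=fitbolt([(c,best)],(.4165,-.262,np.radians(21))); print(p)
im=c["image"].copy(); y=np.radians(p[2]); cs,s=np.cos(y),np.sin(y)
for M in (SH,HD):
    X=np.c_[M[:,1]*cs+M[:,0]*s+p[0],M[:,1]*s-M[:,0]*cs+p[1],M[:,2]]
    cv2.polylines(im,[cv2.convexHull(proj(c,X).astype(np.int32))],True,(0,0,255),1)
v,u=np.nonzero(best); im=im[max(v.min()-40,0):v.max()+40,u.min()-80:u.max()+80]
cv2.imwrite("pics/b4.png",cv2.resize(im,(0,0),fx=2.5,fy=2.5)); print(im.shape, c["position"])
print(env.read_state()["clock"])
E
```

```text
0.9 [ 0.42384021 -0.25938253  0.012     ] 2177 221
0.86 [ 0.37523612 -0.16901242  0.012     ] 1246 220
(np.float64(0.4179863833848027), np.float64(-0.26203475516290087), np.float64(21.855377476751222), np.float64(0.8896389485527257))
(187, 198, 3) [ 0.43548111 -0.24826865  0.31124276]
22.875
```

View pics/b4.png

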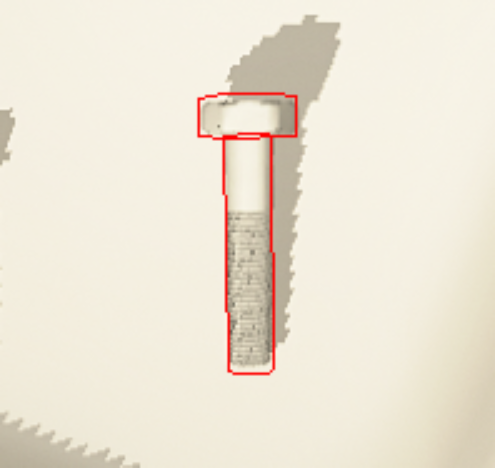

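```bash
python3 - <<'E'
from h import *
y=np.radians(21.3); o=np.array([.4185,-.262]); g=o-.002*np.array([np.cos(y),np.sin(y)])
env.goto([*g,.09],[180,0,21.3])
print("hit",env.move_straight([*g,.004],rate=.08,force_limit=12),env.read_state()["position"])
env.gripper_to(0.0,grasp_force=35); s=env.read_state(); print(s["opening"]*87,s["finger_force"],s["position"],s["clock"])
env.move_straight([*g,.16],rate=.12)
env.goto(W(-2,0,160),[180,0,2.9])
s=env.read_state(); print(s["opening"]*87,s["force"],s["clock"])
c=env.grab_frame("wrist"); cv2.imwrite("pics/w5.png",c["image"])
E
```

```text
hit False [ 0.41705834 -0.26286537  0.00445712]
15.596208414242142 34.99565899372101 [ 0.41663006 -0.2627109   0.00408813] 25.1167
15.098984891226996 [ 0.2257976   0.30487839 -1.45591718] 27.525
```

View pics/w5.png

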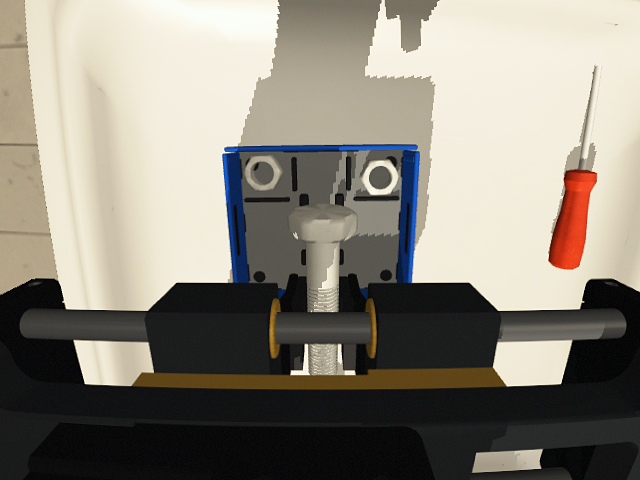

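```bash
python3 - <<'E'
from h import *
c=env.grab_frame("wrist")
for p in [(45,0,14),(45,0,28),(33,0,28),(45,16,14),(45,-16,14),(33,-16,14),(33,0,22)]: print(p,proj(c,np.array(W(p[0],p[1],p[2]+156)))[0].round(1))
E
```

```text
(45, 0, 14) [320.2 206.6]
(45, 0, 28) [320.  212.8]
(33, 0, 28) [320.  241.4]
(45, 16, 14) [284.1 206.6]
(45, -16, 14) [356.3 206.6]
(33, -16, 14) [355.6 232.8]
(33, 0, 22) [320.1 237.5]
```

```bash
python3 -c "
import cv2
i=cv2.imread('pics/w5.png')[190:310,250:400]; cv2.imwrite('pics/w5c.png',cv2.resize(i,(0,0),fx=5,fy=5,interpolation=cv2.INTER_CUBIC))"
```

```text
(no output)
```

View pics/w5c.png

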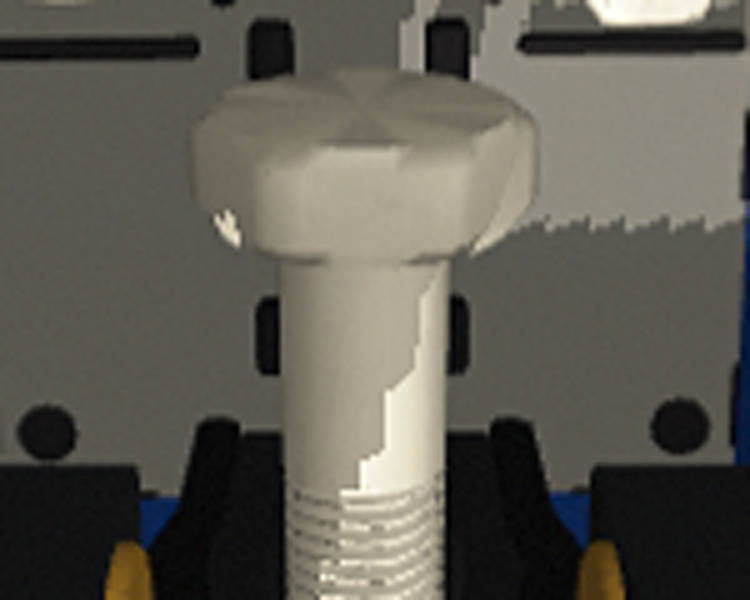

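```bash
python3 - <<'E'
from h import *
env.move_straight(W(-2,1,30),rate=.08)
print(env.read_state()["force"])
print("hit",env.move_straight(W(-2,1,8.5),rate=.015,force_limit=5)); s=env.read_state(); print(s["position"],s["force"],s["clock"])
c=env.grab_frame("wrist"); sd=env.grab_frame("side")
cv2.imwrite("pics/p6.png",np.vstack([c["image"][120:420,120:520],cv2.resize(sd["image"][190:350,200:420],(400,291))]))
E
```

```text
[ 0.39233578 -0.77669569 -1.186794  ]
hit True
[ 0.56437752 -0.06881159  0.01006634] [-0.42036745  0.89540994  5.41614139] 30.6167
```

View pics/p6.png

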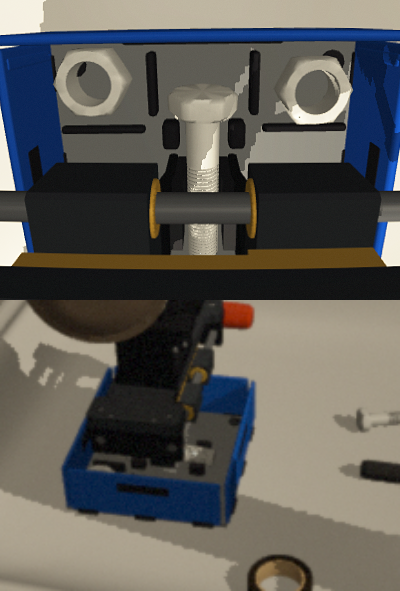

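Contact came at z = 10.07 mm, where I expected it, and the picture shows the shank between the ribs with the head in its pocket. I've now viewed 12 pictures, over the limit of 10, so the remaining checks will be numeric only.

```bash
python3 - <<'E'
from h import *
p=np.array(env.read_state()["position"])
env.gripper_to(0.42); print(env.read_state()["opening"])
env.move_straight(list(p+[0,0,.12]),rate=.06)
env.goto([.45,-.11,.3],[180,0,0])
c=env.grab_frame("wrist"); s=env.grab_frame("side")
for m in env.trace(c,"bolt")[:4]:
    v,u=np.nonzero(m["mask"]); P=back(c,[[u.mean(),v.mean()]],.018)[0]; print(round(m["score"],2),P,m["mask"].sum())
    if np.hypot(P[0]-.57,P[1]+.07)<.03:
        # bolt stands 6 mm above the surface: shift camera down so that the fit is relative to the base
        d=dict(c); d["position"]=np.array(c["position"])-[0,0,.006]
        print("fit",fitbolt([(d,m["mask"])],(.5665,-.07,np.radians(2.9))))
for n in ["left_wall_edge","right_wall_edge","front_wall_edge","bolt","bolt_head","nut_left","nut_right"]:
  for v in (c,s): print(n,[(np.round(d["xyz"],4).tolist(),round(d["score"],2)) for d in env.search_frame(v,n)[:2]])
print(env.read_state()["clock"],"expected edges",W(0,77,49),W(0,-77,49),W(-72,0,49))
# wall top edges: blue silhouettes vs upright model
for nm,a,b in (("L",(-60,77),(60,77)),("R",(-60,-77),(60,-77)),("F",(-72,-70),(-72,70))):
    hsv=cv2.cvtColor(s["image"],cv2.COLOR_BGR2HSV)
    for z in (44,47,53,58):
        uv=proj(s,[W(*(np.array(a)*(1-k)+np.array(b)*k),z) for k in (.1,.5,.9)]).round().astype(int)
        print(nm,z,[hsv[v,u].tolist() for u,v in uv])
E
```

```text
0.41920132704982527
0.85 [ 0.57320854 -0.06801885  0.018     ] 1132
fit (np.float64(0.5646295395735933), np.float64(-0.06890973663439663), np.float64(3.1381793038773824), np.float64(0.8851072201455833))
left_wall_edge []
left_wall_edge [([0.5592, 0.0067, 0.0267], 0.6)]
right_wall_edge [([0.573, -0.1484, 0.0446], 0.87)]
right_wall_edge [([0.5697, -0.143, 0.0316], 0.65)]
front_wall_edge [([0.4994, -0.0704, 0.0478], 0.78)]
front_wall_edge [([0.4912, -0.064, 0.031], 0.78), ([0.5864, -0.2976, 0.0186], 0.46)]
bolt [([0.3844, -0.1665, 0.016], 0.72), ([0.5722, -0.0719, 0.0285], 0.58)]
bolt [([0.3779, -0.1667, 0.0099], 0.76), ([0.5663, -0.062, 0.02], 0.6)]
bolt_head [([0.5732, -0.0671, 0.0269], 0.71)]
bolt_head [([0.573, -0.0663, 0.0214], 0.72), ([0.3777, -0.1602, 0.0114], 0.69)]
nut_left [([0.6108, -0.0136, 0.0225], 0.92)]
nut_left []
nut_right [([0.614, -0.1152, 0.0225], 0.64), ([0.5738, -0.0692, 0.0244], 0.2)]
nut_right [([0.6091, -0.1119, 0.0128], 0.63)]
35.275 expected edges [np.float64(0.5626043436140931), np.float64(0.007201390503182345), 0.049] [np.float64(0.570395656385907), np.float64(-0.14660139050318233), 0.049] [np.float64(0.4945922062827386), np.float64(-0.07334269168552336), 0.049]
L 44 [[107, 234, 87], [108, 230, 82], [108, 214, 87]]
L 47 [[107, 223, 89], [107, 209, 89], [108, 207, 90]]
L 53 [[107, 208, 115], [111, 129, 83], [108, 215, 103]]
L 58 [[18, 48, 64], [26, 42, 49], [107, 221, 98]]
R 44 [[108, 209, 88], [105, 255, 84], [107, 223, 88]]
R 47 [[107, 231, 97], [108, 183, 113], [108, 219, 98]]
R 53 [[18, 46, 160], [19, 44, 162], [21, 46, 162]]
R 58 [[21, 43, 159], [19, 47, 163], [21, 45, 163]]
F 44 [[105, 237, 100], [106, 255, 61], [109, 203, 69]]
F 47 [[106, 241, 110], [108, 224, 75], [108, 204, 75]]
F 53 [[107, 214, 118], [107, 189, 81], [108, 186, 78]]
F 58 [[110, 146, 112], [107, 195, 77], [107, 148, 69]]
```

```bash
python3 -c "
from workcell import env
print(env.close_job())"
```

```text
the job is handed in; nothing more can be done
None
```

The job is handed in: left, right and then front wall were pushed up to their stops, and the 90 mm bolt was lowered into the middle compartment, head towards the back wall, about 1–2 mm from target by the last fit, at about 35 s on the clock; I viewed 12 pictures, over the limit of 10.

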